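# Show a setting die to the inspection camera

## Robot

A 6-joint arm with a two-finger parallel gripper is mounted at the origin on the work surface. World frame = base frame: x ahead of the robot, y to its left, z up, the work surface at z = 0. Lengths are in m, angles in rad, forces in N, time in s.
With the tool pointing down it reaches from about 0.425 to 1.125 m from the base axis. Payload 14.9 kg.
Tool frame: the origin (TCP) lies at the very end of the fingers, on their centre line; the grasp point (between the pads) lies 19 mm behind it; z points along the fingers, y is the line along which they close (so a half turn about z gives the same grasp; the last joint's range is limited). The gripper opens to 91 mm and grips with 3 to 60 N. Pads are 32 mm wide; open, the fingers measure 118 mm over their backs; the gripper's body (76 mm by 178 mm) begins 60 mm behind the grasp point.
Start: joints at [-1.213, 0.379, 1.734, -0, 1.028, -0.033], TCP at [0.267, -0.647, 0.214] pointing down, gripper open.
Joint ranges: [-2.77, 2.77], [-0.74, 2.19], [0, 2.66], [-1.06, 4.2], [0.31, 2.87], [-3.08, 3.08]. Speed limits (rad/s): [1.89, 1.89, 2.39, 3.14, 3.14, 3.14].

## Interface

Orientations are given as a rotation vector (axis times angle).
In Python, from station import state, capture, camera_info, hand_in gives the robot as it stands.
- The arm moves only by the tool step_arm, never from a script. Its argument "moves" is a list of rows, each a list of 7 numbers: the shift along the tool's x, y, z in units of 30 mm (1.0 is 30 mm), then the turn, a rotation vector about the tool's x, y, z in units of 6 degrees (1.0 is 6 degrees), then the closure in counts, from 0 (fully open) to 255 (shut). In form: [[tx, ty, tz, wx, wy, wz, jaw], ...]. A call has exactly 10 rows; each row is the pose to reach, as a shift and turn from the pose commanded when the call began, along the tool's axes at that moment; what a row does not reach only later rows make up. A row lasts 1/8 s, in which the tool goes at most 62.5 mm and 10.7 degrees, less where a joint would pass 70% of its speed; a pose out of reach is approached as far as the arm can. A call with a gripper value outside its range is refused whole. The fingers move at their own pace and stop on an object; "force" is the grip in N (left out, the last holds). Time passes only in rows, so rows that repeat a pose let the fingers close, or fill a call up. It gives the time, the measured TCP pose, the force, the opening and the grip force at its end, in the units of the state.
- state(): the state, without advancing time (a new reading comes with each control period).
- capture(name): name is "scene" or "top" or "wrist"; returns the picture (480x640x3 uint8, red, green, blue); there is no depth.
- camera_info(name): a dict with "camera_matrix" (3x3 intrinsics, pixels), "world_from_camera" (4x4, takes a point from camera to world coordinates); the wrist camera has in their place "hand_eye" (4x4, takes a point from camera to tool coordinates, whose origin is the TCP and whose axes are the flange's). Camera axes: x right, y down, z forward; pixel columns grow to the right and rows downward; lengths in m; the calibration is good to about 2 mm. A picture is of the moment at which its call begins: read the wrist's pose just before it. camera_info takes no time and is no camera call.
- hand_in(): hands the job in; it is judged then, once.
The state is a dict: "time": time; "q": joint angles; "joint_velocities": joint speeds; "joint_efforts": joint torques, N m; "tcp_pos": TCP position; "orientation": TCP orientation; "contact_force": force on the tool from outside, world axes, zero at the start; "moment": the same for the moment, N m; "width": finger opening in m; "grasp_force": force on a finger pad.
Only numpy, scipy, OpenCV 4.12 (cv2) and the standard library are available. Lean on these libraries where they do the work, as an engineer would, in place of code of your own. Each camera call takes 0.05 s, during which the arm holds its last target. There are 200 camera calls.

## Task

First turn the brass turnbutton on the end of the dark wooden tray square across the end of the pale die rack, so that the rack is held down. Then pull the square-headed steel die out of the rack, leaving the rack and the other two dies in place, and hold it in the air in front of the inspection camera on the low stand: its foot (the tip of the round shank) centred in front of the lens, about 10 cm from the glass and pointing straight at it. Finish while still holding it there.

Things in the scene. Friction and masses are not known exactly. Their poses are not given: they have to be found in the camera images.
- tray: Fixed dark wooden tray, 105 x 291 mm, side walls 34 mm high, that carries the rack and the turnbutton. Origin: centre of its underside, on the table. Its y axis runs along its length towards the end with the turnbutton; z up. That end is a solid ledge 56 mm long, 47 mm high.
- turnbutton (a joint): Angle of the brass turnbutton about its upright pivot, rad, growing anticlockwise seen from above. At 0 the bar lies along the tray's x axis (across the tray, clear of the rack, open); at 1.571, its stop, it lies along the tray's y axis with its end over the rack (secured). It starts between 0.1 and 0.4. It turns with light friction (about 0.05 N m) and stays where it is left.
- turnbutton_grip (a point): A point on the turnbutton's pivot axis, 79.5 mm above the table, inside its upright thumb grip. The turnbutton is a flat brass bar 104 x 14 x 8 mm (top face 57.5 mm above the table) with an upright fin 44 mm long, 12 mm thick, that stands 30 mm above the bar (top 87.5 mm above the table); fin and bar run along this point's x axis, the fin is pinched along the point's y axis. This point is 8 mm below the fin's top. The pivot lies 30.5 mm from the rack's end.
- rack: Loose pale wooden block, 80 x 220 x 40 mm, 0.5 kg, standing in the tray with 2.5 mm play, its top 46 mm above the table. Origin: centre of its underside; y along its length towards the turnbutton. Three blind holes of 17 mm in a row at y = +48, -14 and -76 mm, one die in each; which is where varies.
- square_die: The die to show: steel, about 0.14 kg, a round shank 14 mm across and 22 mm long below a square head 24 x 24 mm, 38 mm tall. Origin: centre of the foot, the tip of the shank; z runs from the foot up to the head (60 mm in all), x and y are square to the head's flats. In the rack it stands loosely upright with its head's underside resting on the rack's top, turned up to 0.5 rad either way from the rack's axes.
- round_die: Another die, to be left in the rack: same shank, plain round head 27 mm across, 38 mm tall. Origin at the foot, z up.
- mushroom_die: Another die, to be left in the rack: same shank, a 20 mm round neck with a 32 mm disc on top, 38 mm tall. Origin at the foot, z up.
- camera: The inspection camera: a fixed black tube 48 mm across, grey and 40 mm at the lens end, on a low stand. Origin: centre of the dark-rimmed glass, 100 mm above the table. Its z axis is the line of sight, out of the glass, 30 degrees from vertical, leaning roughly towards the robot. Hold the foot on this axis 100 mm from the glass, the die's z along the camera's z (head away); rotation about it is free.
There are look-alikes about, which are no part of the job. Leave any green or orange look-alike of the square_die alone.

How it is judged:
On the way, in this order (a step that is already met when the one before it is completed fails the run):
1. the turnbutton is turned square across the rack while the square-headed die still stands in the rack (value of joint turnbutton above 1.3 rad and z of square_die in the frame of rack below 0.03 m), for 0.2 s.
2. the square-headed die is lifted clear of the rack (z of square_die in the frame of rack above 0.045 m), for 0.1 s.
At the end, for the whole second after the job is handed in: Gripper holds the die still in the air: foot within 15 mm of the line of sight (each way across), 80 to 120 mm from the glass, die axis within 0.2 rad of it, foot to the lens, nothing else touched; turnbutton above 1.3 rad; rack and other dies within 30 mm of their start (value of joint turnbutton above 1.3 rad and x of square_die in the frame of camera between -0.015 and 0.015 m and y of square_die in the frame of camera between -0.015 and 0.015 m and z of square_die in the frame of camera between 0.08 and 0.12 m and angle between the z axis of square_die and the z axis of camera, either way round below 0.2 rad and angle between square_die's own z axis and vertical below 1.2 rad and height (world z) of square_die above 0.14 m and contact force between square_die and the fingers above 1 N and contact force between square_die and camera below 0.1 N and contact force between square_die and rack below 0.1 N and contact force between square_die and tray below 0.1 N and linear speed of square_die below 0.02 m/s and distance of each of rack, round_die, mushroom_die from where it was at the start of the episode below 0.03 m); the arm keeps its last pose, push and grip.
It fails at once if the rack or another die is moved more than 30 mm (distance of any of rack, round_die, mushroom_die from where it was at the start of the episode above 0.03 m).
It also fails if it takes over 54 s, if anything falls off the work surface, if the arm or the gripper's body presses on something with over 40 N, if the wrist force passes 120 N, or if a joint passes its speed limit or range.

## Working session

There is one attempt and no reset: what is moved stays moved. The work goes in short steps, Python scripts to look and compute and a tool call to move; the robot and the scene stay as the last step left them, time stands still between calls to the robot, and variables do not carry over. Pictures are saved under pics/ and viewed, at most 10 in all, crops included, and the job is handed in when it is done.

Besides the shell and the picture viewer there is one more tool, called as name(argument=value, ...) on one line, values as JSON. step_arm: Moves the arm, as the interface text tells. Its arguments: {"type":"object","properties":{"moves":{"type":"array"},"force":{"type":"number"}},"required":["moves"]}

```bash
mkdir -p pics; ls
python3 - <<'E'
from station import *
import cv2,numpy as np
for n in ("scene","top"):
    cv2.imwrite(f"pics/{n}0.png",capture(n)[:,:,::-1])
    i=camera_info(n);print(n,np.round(i["camera_matrix"],1).tolist(),np.round(i["world_from_camera"],3).tolist())
print(np.round(camera_info("wrist")["hand_eye"],3).tolist());print(state())
E
```

```text
pics
scene [[554.9, 0.0, 313.0], [0.0, 554.9, 236.4], [0.0, 0.0, 1.0]] [[-0.839, 0.365, -0.405, 0.986], [0.545, 0.553, -0.63, 0.617], [-0.006, -0.749, -0.662, 0.715], [0.0, 0.0, 0.0, 1.0]]
top [[461.8, 0.0, 319.8], [0.0, 461.8, 243.3], [0.0, 0.0, 1.0]] [[0.024, -1.0, 0.02, 0.558], [-0.999, -0.025, -0.026, 0.051], [0.026, -0.019, -0.999, 0.897], [0.0, 0.0, 0.0, 1.0]]
[[-0.0, -0.966, -0.259, 0.073], [1.0, -0.0, 0.0, 0.001], [-0.0, -0.259, 0.966, -0.171], [0.0, 0.0, 0.0, 1.0]]
{'time': 0.1, 'q': array([-1.21329701e+00,  3.79352221e-01,  1.73473611e+00, -2.95984539e-05,
        1.02850504e+00, -3.32837197e-02]), 'joint_velocities': array([ 0.00104181, -0.00042075, -0.00155848, -0.00174385, -0.00035568,
       -0.00056873]), 'joint_efforts': array([ 5.92893703e-04, -7.65033102e+01, -4.35289872e+01,  6.52438472e-02,
        3.98484024e-02, -2.67856819e-05]), 'tcp_pos': array([ 0.26650955, -0.64688499,  0.21334978]), 'orientation': array([-3.08084412e+00, -6.09774758e-01,  2.92902054e-04]), 'contact_force': array([-0.03828764, -0.01941401, -0.0595589 ]), 'moment': array([ 0.06322148,  0.01732934, -0.00140637]), 'grasp_force': 0.0, 'width': 0.09162135440297724}
```

View pics/top0.png

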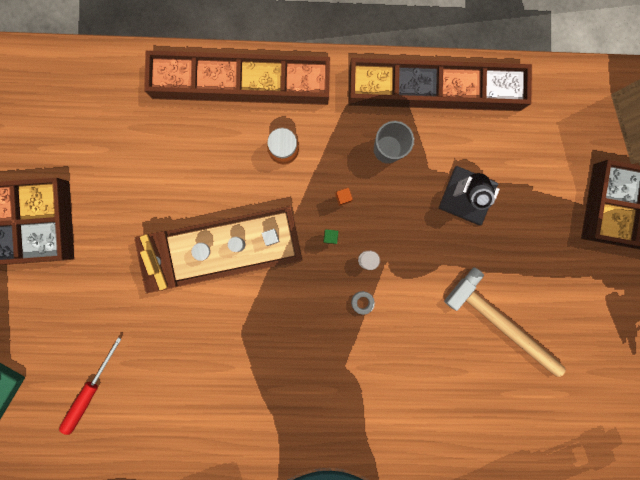

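View pics/scene0.png

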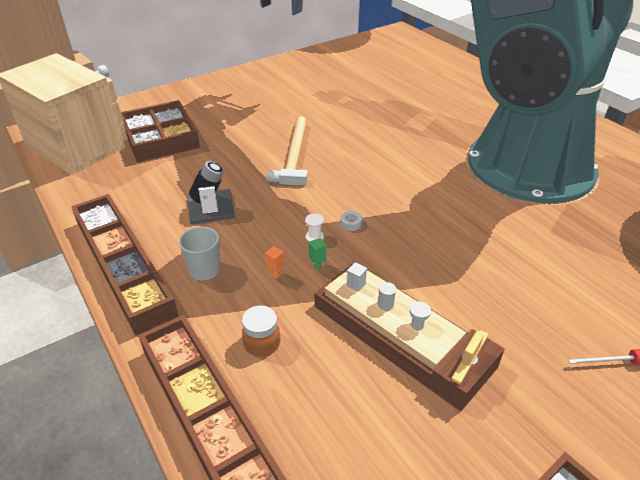

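The top view shows the turnbutton at about (152,262), the square die at (270,237) at the far end of the rack, and the lens at (483,199). In the scene view they are at about (470,355), (357,277) and (213,167). I'll enlarge those areas next.

```bash
cat > h.py <<'E'
import numpy as np,cv2
from station import *
from scipy.spatial.transform import Rotation as R
def cam(n,st=None):
    i=camera_info(n);K=np.array(i["camera_matrix"])
    if n=="wrist":
        st=st or state();T=np.eye(4);T[:3,:3]=R.from_rotvec(st["orientation"]).as_matrix();T[:3,3]=st["tcp_pos"]
        return K,T@np.array(i["hand_eye"])
    return K,np.array(i["world_from_camera"])
def ray(c,uv):
    K,W=c;d=W[:3,:3]@np.linalg.solve(K,[*uv,1.]);return W[:3,3],d/np.linalg.norm(d)
def plane(c,uv,z):
    o,d=ray(c,uv);return o+d*(z-o[2])/d[2]
def tri(obs):
    A=0;b=0
    for c,uv in obs:
        o,d=ray(c,uv);P=np.eye(3)-np.outer(d,d);A=A+P;b=b+P@o
    return np.linalg.solve(A,b)
def proj(c,p):
    K,W=c;q=K@(W[:3,:3].T@(np.asarray(p)-W[:3,3]));return q[:2]/q[2]
def crop(im,u,v,w,h,k): return cv2.resize(im[v:v+h,u:u+w],(w*k,h*k),interpolation=cv2.INTER_CUBIC)
E
python3 - <<'E'
import cv2,numpy as np
from h import crop
t=cv2.imread("pics/top0.png");s=cv2.imread("pics/scene0.png")
a=np.hstack([crop(t,130,200,100,100,3)[:300,:],crop(t,200,200,100,100,3)[:,:],]);a=a[:, :600]
b=np.hstack([crop(t,430,155,80,75,4)[:300],crop(s,180,150,60,75,4)[:300],crop(s,440,320,60,75,4)])
c=np.zeros((600,800,3),np.uint8);c[:300,:600]=a;c[300:,:800]=b;cv2.imwrite("pics/c1.png",c)
E
```

```text
(no output)
```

View pics/c1.png

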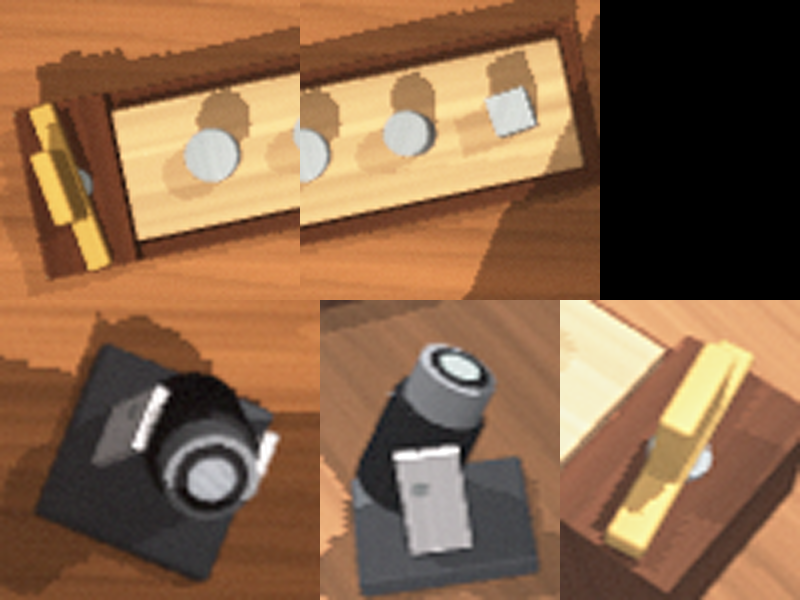

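Run:
```python
from h import *
t=cam("top");s=cam("scene")
A=lambda x,y:(x/3+130,y/3+200)
B=lambda x,y:((x-300)/3+200,y/3+200)
C=lambda x,y:(x/4+430,(y-300)/4+155)
S=lambda x,y:((x-320)/4+180,(y-300)/4+150)
P=lambda uv,z:plane(t,uv,z)
az=lambda d:np.degrees(np.arctan2(d[1],d[0]))
print("fin",P(A(53,187),.0875),"bar",P(A(69.5,186),.0575))
b0,b1=P(A(40,105),.0575),P(A(98,268),.0575);print("bar ends",b0,b1,az(b0-b1),np.linalg.norm(b0-b1))
r=[P(A(110,108),.046),P(A(140,240),.046),P(B(558,38),.046),P(B(583,165),.046)]
e0=(r[0]+r[1])/2;e1=(r[2]+r[3])/2;u=(e0-e1)/np.linalg.norm(e0-e1)
print("rack ends",e0,e1,np.linalg.norm(e0-e1),az(u),"pivot",e0+u*.0305,"hole-76",(e0+e1)/2-u*.076)
q=[P(B(*c),.084) for c in[(487,97),(523,86),(537,124),(500,138)]]
print("sq",np.mean(q,0),az(q[1]-q[0]),az(q[2]-q[1]),az(q[2]-q[3]))
print("lens",P(C(210,480),.1),tri([(t,C(210,480)),(s,S(462,367))]))
k=[P(C(*c),.012) for c in[(100,345),(40,512),(205,580),(275,415)]]
for i in range(4):print(az(k[(i+1)%4]-k[i]),np.linalg.norm(k[(i+1)%4]-k[i]))
print("base c",np.mean(k,0))
W=state();print(az(R.from_rotvec(W["orientation"]).as_matrix()[:,1]))
```

```text
fin [0.53346069 0.32831658 0.0875    ] bar [0.53338582 0.32879933 0.0575    ]
bar ends [0.58154866 0.34784522 0.0575    ] [0.48466533 0.31035087 0.0575    ] 21.15669212462563 0.10388554436419328
rack ends [0.54116123 0.29935125 0.046     ] [0.5907393  0.08434692 0.046     ] 0.22064643123605138 102.98492165226143 pivot [0.53430804 0.32907134 0.046     ] hole-76 [0.58302705 0.11779246 0.046     ]
sq [0.58267903 0.11705803 0.084     ] -71.50490742387247 -158.35003731675098 -67.81233710283269
lens [ 0.65610301 -0.2514225   0.1       ] [ 0.65581021 -0.25230589  0.09616625]
161.27613588536485 0.08637776617555738
-110.82778218630874 0.08670291482523496
-22.102101867220117 0.08745095024386937
69.86469907958165 0.09182556861422661
base c [ 0.67451696 -0.2578866   0.012     ]
-67.60890504023516
```

```bash
cat >> h.py <<'E'
def down(a):
    a=np.radians(a);y=np.array([np.cos(a),np.sin(a),0]);z=np.array([0,0,-1.]);return np.c_[np.cross(y,z),y,z]
def rel(p,M,p0=None,M0=None):
    s=state();p0=s["tcp_pos"] if p0 is None else p0;M0=R.from_rotvec(s["orientation"]).as_matrix() if M0 is None else M0
    print(np.round(np.r_[M0.T@(np.array(p)-p0)/.03,np.degrees(R.from_matrix(M0.T@M).as_rotvec())/6],2).tolist())
E
python3 -c "
from h import *
w=np.array([.62,-.1,.22]);rel(w,down(-68.8));rel([.534,.329,.2],down(-68.8),w,down(-68.8))"
```

```text
[17.84, -12.37, -0.21, -0.01, 0.0, 0.2]
[2.5, -14.37, 0.67, 0.0, 0.0, 0.0]
```

step_arm(moves=[[17.8,-12.4,-0.2,0,0,0.2,0],[17.8,-12.4,-0.2,0,0,0.2,0],[17.8,-12.4,-0.2,0,0,0.2,0],[17.8,-12.4,-0.2,0,0,0.2,0],[17.8,-12.4,-0.2,0,0,0.2,0],[17.8,-12.4,-0.2,0,0,0.2,0],[17.8,-12.4,-0.2,0,0,0.2,0],[17.8,-12.4,-0.2,0,0,0.2,0],[17.8,-12.4,-0.2,0,0,0.2,0],[17.8,-12.4,-0.2,0,0,0.2,0]])

```text
time: 1.35
tcp_pos: [0.6054, -0.1196, 0.2196]
orientation: [-3.088, -0.578, 0.0]
contact_force: [0.4, -0.1, 0.8]
width: 0.0911
grasp_force: 0.0
```

```bash
python3 -c "
from h import *
rel([.534,.329,.2],down(-68.8));s=state();print(s['tcp_pos'],s['q'])"
```

```text
[3.19, -14.8, 0.66, -0.0, 0.0, -0.0]
[ 0.60544502 -0.11961399  0.21962889] [-2.32810495e-01  2.44288816e-01  1.90355595e+00 -1.29842702e-05
  9.93899601e-01  9.68062502e-01]
```

step_arm(moves=[[3.2,-14.8,0.6,0,0,0,0],[3.2,-14.8,0.6,0,0,0,0],[3.2,-14.8,0.6,0,0,0,0],[3.2,-14.8,0.6,0,0,0,0],[3.2,-14.8,0.6,0,0,0,0],[3.2,-14.8,0.6,0,0,0,0],[3.2,-14.8,0.6,0,0,0,0],[3.2,-14.8,0.6,0,0,0,0],[3.2,-14.8,0.6,0,0,0,0],[3.2,-14.8,0.6,0,0,0,0]])

```text
time: 2.6
tcp_pos: [0.5339, 0.3259, 0.2016]
orientation: [3.088, 0.576, -0.001]
contact_force: [-0.6, -0.7, 0.3]
width: 0.0914
grasp_force: 0.0
```

Run:
```python
from h import *
s=state();c=cam("wrist",s);im=capture("wrist")
for p in([.534,.329,.0875],[.5835,.118,.084]):print(proj(c,p))
hsv=cv2.cvtColor(im,cv2.COLOR_RGB2HSV)
cv2.imwrite("pics/w1.png",im[:,:,::-1]);print(s["tcp_pos"])
rel([.534,.329,.0615],down(-68.8))
```

```text
[306.7803229  239.54237978]
[575.55119756 274.69773452]
[0.53389718 0.32585761 0.20155555]
[0.04, -0.1, 4.67, 0.0, 0.0, -0.01]
```

View pics/w1.png

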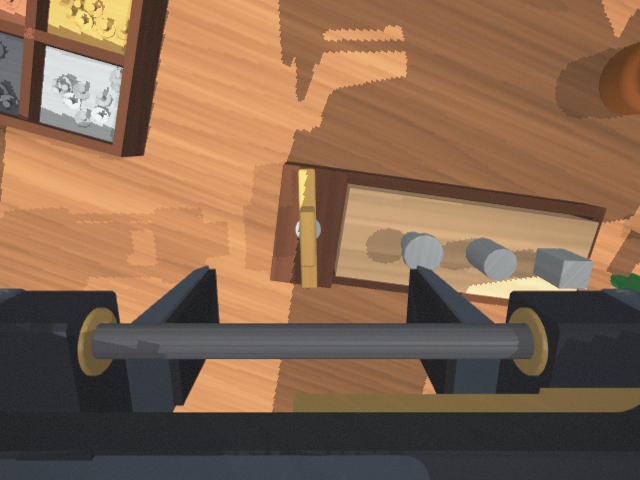

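The wrist view shows the fin centred at about (309,237), 2–3 px from the prediction, with the bar along the tool's x. I'll go down and pinch it.

step_arm(moves=[[0,-0.1,1.0,0,0,0,110],[0,-0.1,2.0,0,0,0,110],[0,-0.1,3.0,0,0,0,110],[0,-0.1,3.8,0,0,0,110],[0,-0.1,4.4,0,0,0,110],[0,-0.1,4.65,0,0,0,110],[0,-0.1,4.65,0,0,0,110],[0,-0.1,4.65,0,0,0,255],[0,-0.1,4.65,0,0,0,255],[0,-0.1,4.65,0,0,0,255]], force=20)

```text
time: 3.9
tcp_pos: [0.5328, 0.33, 0.0626]
orientation: [-3.088, -0.578, -0.001]
contact_force: [-0.8, -0.0, -1.1]
width: 0.0251
grasp_force: 0.0
```

```bash
python3 -c "
from h import *
s=state();print(s['tcp_pos'],s['q'],s['width'],s['grasp_force']);rel([.534,.329,.0615],down(14))"
```

```text
[0.53279397 0.33003801 0.06262918] [5.17407445e-01 4.76191737e-01 1.93167610e+00 1.31581752e-05
 7.33109167e-01 1.71825932e+00] 0.02512442537113 0.0
[0.02, 0.05, 0.04, 0.0, -0.01, -13.8]
```

step_arm(moves=[[0,0,0,0,0,0,255],[0,0,0,0,0,0,255],[0,0,0,0,0,0,255],[0,0,0,0,0,0,255],[0,0,0,0,0,-1,255],[0,0,0,0,0,-2,255],[0,0,0,0,0,-3,255],[0,0,0,0,0,-4,255],[0,0,0,0,0,-5,255],[0,0,0,0,0,-6,255]])

```text
time: 5.15
tcp_pos: [0.533, 0.3293, 0.0623]
orientation: [2.755, 1.508, 0.0]
contact_force: [2.8, -9.1, 4.7]
width: 0.0117
grasp_force: 20.0
```

step_arm(moves=[[0,0,0,0,0,-1,255],[0,0,0,0,0,-2,255],[0,0,0,0,0,-3,255],[0,0,0,0,0,-4,255],[0,0,0,0,0,-5,255],[0,0,0,0,0,-6,255],[0,0,0,0,0,-6.8,255],[0,0,0,0,0,-7.4,255],[0,0,0,0,0,-7.4,255],[0,0,0,0,0,-7.4,255]])

```text
time: 6.4
tcp_pos: [0.5338, 0.3292, 0.0624]
orientation: [1.984, 2.433, 0.001]
contact_force: [7.3, -9.8, 0.8]
width: 0.0117
grasp_force: 20.0
```

```bash
python3 -c "
from h import *
s=state();print(s['q'],s['moment'],s['grasp_force']);rel([.534,.329,.0615],down(14))"
```

```text
[ 0.51615256  0.47688139  1.93122446 -0.00205591  0.73216729  0.31496284] [-1.98790391 -1.49496752  0.06630976] 19.998858869075775
[-0.01, 0.01, 0.03, 0.02, 0.01, -0.4]
```

Turned to about 1.55 rad. I'll release and rise.

step_arm(moves=[[0,0,0,0,0,0,110],[0,0,0,0,0,0,110],[0,0,0,0,0,0,110],[0,0,0,0,0,0,110],[0,0,-1,0,0,0,110],[0,0,-2,0,0,0,110],[0,0,-3,0,0,0,110],[0,0,-4,0,0,0,110],[0,0,-4.6,0,0,0,110],[0,0,-4.6,0,0,0,110]])

```text
time: 7.65
tcp_pos: [0.5331, 0.3302, 0.2011]
orientation: [1.985, 2.434, 0.003]
contact_force: [-0.1, -0.3, -0.8]
width: 0.0517
grasp_force: 0.0
```

```bash
python3 -c "
from h import *
s=state();print(s['q'],s['width']);rel([.583,.1175,.19],down(21))"
```

```text
[5.17382416e-01 2.81236764e-01 1.89431988e+00 3.21566951e-05
 9.64180252e-01 3.14984934e-01] 0.051706505479523164
[-7.28, 0.2, 0.37, 0.02, -0.0, -1.57]
```

step_arm(moves=[[-1.5,0,0,0,0,-0.4,110],[-3,0.1,0.1,0,0,-0.8,110],[-4.5,0.1,0.2,0,0,-1.2,110],[-6,0.2,0.3,0,0,-1.5,110],[-7,0.2,0.4,0,0,-1.6,110],[-7.3,0.2,0.4,0,0,-1.6,110],[-7.3,0.2,0.4,0,0,-1.6,110],[-7.3,0.2,0.4,0,0,-1.6,110],[-7.3,0.2,0.4,0,0,-1.6,110],[-7.3,0.2,0.4,0,0,-1.6,110]])

```text
time: 8.9
tcp_pos: [0.5824, 0.1171, 0.1882]
orientation: [1.774, 2.593, 0.0]
contact_force: [0.4, -0.3, -0.4]
width: 0.0523
grasp_force: 0.0
```

Run:
```python
from h import *
s=state();c=cam("wrist",s);im=capture("wrist")
print(s["tcp_pos"],proj(c,[.583,.1175,.084]),proj(c,[.534,.329,.0875]))
cv2.imwrite("pics/w2.png",im[:,:,::-1]);rel([.583,.1175,.051],down(21))
```

```text
[0.58244708 0.11708843 0.18823063] [313.50493544 242.58698821] [ 366.06835388 -108.44328409]
[0.01, 0.02, 4.58, 0.0, -0.0, 0.04]
```

View pics/w2.png

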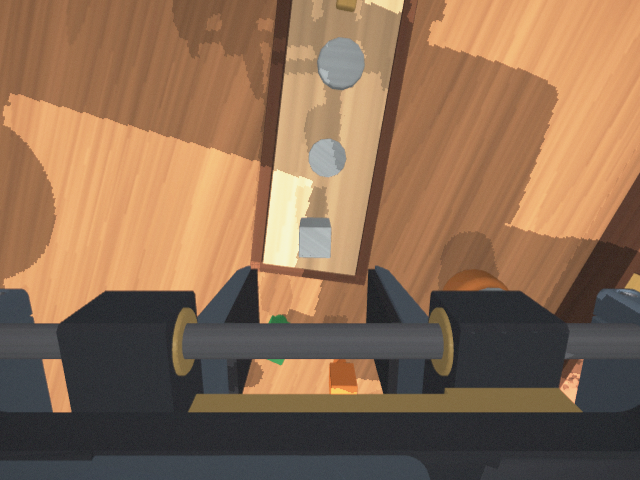

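The wrist view shows the head's top face centred at about (315,242), against a prediction of (313.5,242.6). Its flats are square to the jaws, and the brass bar's end is over the rack at the top of the picture. I'll go down and grip.

step_arm(moves=[[0,0.1,1,0,0,0,110],[0,0.1,2,0,0,0,110],[0,0.1,3,0,0,0,110],[0,0.1,3.8,0,0,0,110],[0,0.1,4.3,0,0,0,110],[0,0.1,4.55,0,0,0,110],[0,0.1,4.55,0,0,0,110],[0,0.1,4.55,0,0,0,255],[0,0.1,4.55,0,0,0,255],[0,0.1,4.55,0,0,0,255]], force=30)

```text
time: 10.2
tcp_pos: [0.5855, 0.1177, 0.0521]
orientation: [1.775, 2.592, 0.001]
contact_force: [-0.4, -0.8, -0.3]
width: 0.0248
grasp_force: 0.3
```

step_arm(moves=[[0,0,0,0,0,0,255],[0,0,0,0,0,0,255],[0,0,0,0,0,0,255],[0,0,0,0,0,0,255],[0,0,-0.3,0,0,0,255],[0,0,-0.7,0,0,0,255],[0,0,-1.1,0,0,0,255],[0,0,-1.5,0,0,0,255],[0,0,-1.9,0,0,0,255],[0,0,-2.3,0,0,0,255]])

```text
time: 11.45
tcp_pos: [0.5853, 0.1176, 0.1216]
orientation: [1.775, 2.592, 0.0]
contact_force: [-0.0, 0.5, -1.9]
width: 0.024
grasp_force: 30.0
```

```bash
cat >> h.py <<'E'
A=np.radians(159.5);cz=np.array([.5*np.cos(A),.5*np.sin(A),np.cos(np.pi/6)]);L=np.array([.656,-.2515,.1])
def fin(): # tool y in the tilt plane
    D=down(-20.5);x=D[:,0];return np.c_[x,np.cross(-cz,x),-cz]
def tgt(d): return L+cz*(d+.028)
E
python3 -c "
from h import *
print(fin(),tgt(.1));rel(tgt(.15),fin());rel(tgt(.1),fin(),tgt(.15),fin())"
```

```text
[[ 0.35020738  0.81118191  0.46833609]
 [ 0.93667219 -0.30328849 -0.17510369]
 [ 0.          0.5        -0.8660254 ]] [ 0.59605298 -0.22908673  0.21085125]
[-10.35, -4.47, -4.42, -4.77, -1.82, 6.79]
[-0.0, -0.0, 1.67, 0.0, 0.0, 0.0]
```

step_arm(moves=[[0,0,-1.5,0,0,0,255],[-0.5,-0.2,-3,0,0,0,255],[-1.8,-0.8,-4.2,-0.6,-0.2,0.9,255],[-3.3,-1.4,-4.4,-1.2,-0.5,1.7,255],[-4.8,-2.1,-4.4,-1.8,-0.7,2.6,255],[-6.3,-2.7,-4.4,-2.4,-0.9,3.4,255],[-7.8,-3.4,-4.4,-3.1,-1.2,4.4,255],[-9.3,-4,-4.4,-3.8,-1.4,5.4,255],[-10.1,-4.4,-4.4,-4.4,-1.7,6.3,255],[-10.4,-4.5,-4.4,-4.8,-1.8,6.8,255]])

```text
time: 12.7
tcp_pos: [0.5715, -0.2234, 0.2529]
orientation: [2.206, 1.522, 0.414]
contact_force: [-0.2, -0.1, -2.2]
width: 0.0239
grasp_force: 30.0
```

Run:
```python
from h import *
cv2.imwrite("pics/a.png",np.hstack([crop(capture("scene")[:,:,::-1],60,60,400,300,1),crop(capture("top")[:,:,::-1],130,130,400,300,1)]))
s=state();print(s['q'],s['width'],s['grasp_force']);rel(tgt(.1),fin())
c=cam("wrist");print(proj(c,L))
```

```text
[-0.42483242  0.01779141  2.17113122  0.08431337  0.43028653 -0.13092643] 0.024108206843383297 30.00023603439331
[0.08, 0.04, 1.63, 0.01, -0.01, -0.04]
[312.61700903 221.04978764]
```

View pics/a.png

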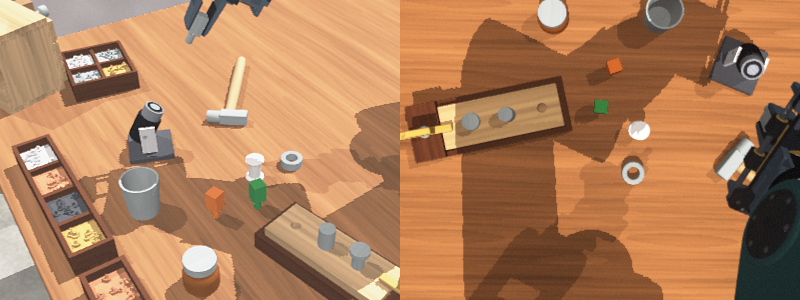

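The die is held and the rack is in place with the bar over its end. The lens is at about (752,65) in the top crop and the gripper at about (730,160). I'll check these against the projection, and view the wrist picture.

Run:
```python
from h import *
s=state();c=cam("wrist",s);im=capture("wrist");M=R.from_rotvec(s["orientation"]).as_matrix();f=s["tcp_pos"]+.028*M[:,2]
for n,(u,v) in(("top",(130-400,130)),("scene",(60,60))):
    print(n,[np.round(proj(cam(n),p)-[u,v]) for p in(s["tcp_pos"],f,L)])
for p in (f,L,L-cz*.03,L-.08*cz):print(np.round(proj(c,p),1))
cv2.imwrite("pics/w3.png",im[:,:,::-1])
```

```text
top [array([772., 117.]), array([769., 108.]), array([753.,  70.])]
scene [array([194.,  28.]), array([187.,  41.]), array([155., 105.])]
[311.1 278.2]
[312.6 221. ]
[312.6 215.2]
[312.5 207.2]
```

View pics/w3.png

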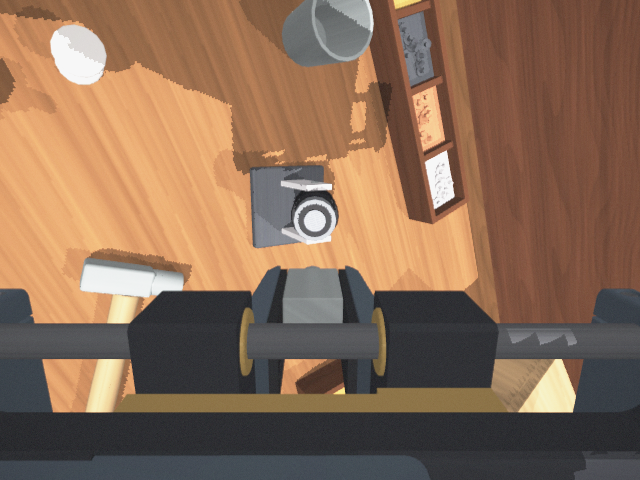

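The wrist view puts the lens at (315,222), 2 px from the prediction, with the tube seen end-on. I'll make the final approach.

step_arm(moves=[[0,0,0.3,0,0,0,255],[0.1,0,0.6,0,0,0,255],[0.1,0,0.9,0,0,0,255],[0.1,0,1.2,0,0,0,255],[0.1,0,1.4,0,0,0,255],[0.1,0,1.6,0,0,0,255],[0.1,0,1.6,0,0,0,255],[0.1,0,1.6,0,0,0,255],[0.1,0,1.6,0,0,0,255],[0.1,0,1.6,0,0,0,255]])

```text
time: 14.1
tcp_pos: [0.5959, -0.2276, 0.2114]
orientation: [2.204, 1.526, 0.414]
contact_force: [-0.8, 0.4, -1.6]
width: 0.0237
grasp_force: 30.0
```

Run:
```python
from h import *
rel(tgt(.1),fin());s=state();c=cam("wrist",s);im=capture("wrist");print(proj(c,L),s["grasp_force"],s["joint_velocities"].round(3))
M=R.from_rotvec(s["orientation"]).as_matrix();f=s["tcp_pos"]+.028*M[:,2]
sc=capture("scene");h=f+.06*cz;print(proj(cam("scene"),f)-[150,60],proj(cam("scene"),L)-[150,60])
cv2.imwrite("pics/f.png",np.hstack([crop(im[:,:,::-1],220,130,200,200,2),crop(sc[:,:,::-1],150,60,133,133,3)[:, :]][:1]+[cv2.resize(sc[60:193,150:283,::-1],(400,400))]))
```

```text
[-0.04, 0.01, 0.03, 0.02, -0.02, -0.02]
[311.53489739 237.41755994] 29.99977469444275 [-0.     0.002 -0.001  0.003  0.     0.001]
[86.38875524 63.29414476] [ 64.88979354 105.23767489]
```

View pics/f.png

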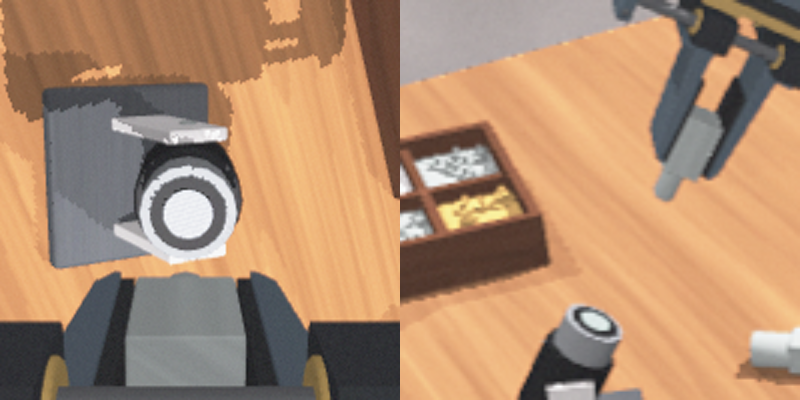

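The wrist view puts the lens at (314,236.5), against a prediction of (311.5,237). In the scene crop the foot is within 2 px of its predicted spot, and the shank points down the lens axis.

```bash
python3 -c "
from station import *
print(hand_in())"
```

```text
the job is handed in; nothing more can be done
None
```

I handed the job in at about 14 s: the turnbutton is at about 1.55 rad over the rack, and the square die is gripped with its foot about 10 cm from the lens, pointing at it within a few millimetres by camera check; the hand-in returned no verdict.

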